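Bring the magnifier in by one hole

TASK

The magnifier hangs too far out to look at a splinter in its white dish. Press down the sprung yellow thumb button on the magnifier's telescoping boom, slide it in with the boom to the next hole, towards the column, and let the button spring back up so that the boom is locked there. Leave the boom that carries the orange flashlight as it is.

Things in the scene. Friction and masses are not known exactly. Their poses are not given: they have to be found in the camera images.
- magnifier_stand: Magnifier stand, fixed to the table: dark round foot (116 mm wide) and column under a level aluminium tube (30 mm wide, top 117 mm up). In it slides a dark boom with a black-rimmed lens, 96 mm wide; a white dish lies below. The tube's top has a slot with two square holes 45 mm apart. Origin: on the table below the first hole. +x: level along the tube, lens to column, the way to slide; z up.
- magnifier_thumb (a point): Press point: middle of the flat top of the yellow thumb button on the magnifier's boom, 131 mm above the table when up; it moves with the button. Cap 42 mm long (along the tube), 24 mm wide, 6 mm thick; its column end has a crosswise ridge 5 mm thick and high, against which a finger can push it along. Axes as the stand's. Nothing within 80 mm of it is higher.
- magnifier_button (a joint): How far that button is pressed, m: 0 up, 0.007 fully down. Its spring pushes back 1.8 N when up, 5 N when fully down. It must be over 0.004 down to slide. Between the holes it cannot come up; over a hole it springs up when let go and locks the boom.
- magnifier_boom (a joint): How far the magnifier's boom is slid in along the stand's +x, m: 0 to 0.003 at the start (first hole), 0.045 at the next hole (locks from 0.041), hard end stop at 0.047. Sliding takes about 2 to 3 N.
- lamp_boom (a joint): The same for the second stand, alike (also with a yellow button) but its boom carries an orange flashlight crosswise and it has no dish. Starts at 0 to 0.003; leave it there.

How it is judged:
On the way, in this order (a step that is already met when the one before it is completed fails the run):
1. the magnifier's thumb button is pressed down (value of joint magnifier_button above 0.0035 m), for 0.05 s.
2. the magnifier's boom is slid in to the next hole (value of joint magnifier_boom above 0.038 m), for 0.1 s.
At the end, for the whole second after the job is handed in: The magnifier's boom has been slid in to its next hole (over 38 mm in), its thumb button has sprung back up (less than 2 mm down), and the flashlight's boom is still in its first hole (less than 10 mm in) (value of joint magnifier_boom above 0.038 m and value of joint magnifier_button below 0.002 m and value of joint lamp_boom below 0.01 m); the robot touches nothing.
It fails at once if the flashlight's boom is slid in (value of joint lamp_boom above 0.01 m).
It also fails if it takes over 29 s, if anything falls off the work surface, if the arm or the gripper's body presses on something with over 40 N, if the wrist force passes 120 N, or if a joint passes its speed limit or range.

ROBOT

A 6-joint arm with a two-finger parallel gripper is mounted at the origin on the work surface. World frame = base frame: x ahead of the robot, y to its left, z up, the work surface at z = 0. Lengths are in m, angles in rad, forces in N, time in s.
With the tool pointing down it reaches from about 0.425 to 0.95 m from the base axis. Payload 3.5 kg.
Tool frame: the origin (TCP) lies between the finger pads; the fingertips stand 17 mm ahead of it and the grasp point (between the pads) lies 2 mm behind it; z points along the fingers, y is the line along which they close (so a half turn about z gives the same grasp; the last joint's range is limited). The gripper opens to 85 mm and grips with 20 to 120 N. Pads are 22 mm wide; open, the fingers measure 114 mm over their backs; the gripper's body (76 mm by 85 mm) begins 54 mm behind the grasp point. The pads swing forward as they close: fully open they stand 13 mm farther back than shut.
Start: joints at [1.146, 0.286, 1.577, -0, 1.279, -0.15], TCP at [0.183, 0.65, 0.248] pointing down, gripper open.
Joint ranges: [-2.77, 2.77], [-0.9, 2.22], [0.21, 2.48], [-1.53, 4.67], [0.24, 2.81], [-2.84, 2.84]. Speed limits (rad/s): [2.79, 2.79, 3.14, 3.14, 3.14, 3.14].

INTERFACE

Orientations are given as [roll, pitch, yaw] about the fixed x, y, z axes, in that order (R = Rz(yaw) Ry(pitch) Rx(roll)).
In Python, from workcell import manip, vision gives the robot as it stands.
- The arm moves only by the shell command python3 -m inch 'ROWS' [OPENING] [FORCE]. ROWS is JSON, a list that holds one entry, the list of rows, each a list of 6 numbers: the shift along the tool's x, y, z as a fraction of full scale, then the turn, a rotation vector about the tool's x, y, z as a fraction of full scale. A call has exactly 8 rows; each row shifts and turns the commanded pose from where the row before left it, along the tool's axes as they then stand; what a row does not reach is not made up. Full scale, the value 1, is 0.06 m for a shift and 0.1 rad for a turn. A row lasts 1/8 s, in which the tool goes at most 62.5 mm and 10.7 degrees, less where a joint would pass 70% of its speed; a pose out of reach is approached as far as the arm can. A call with a number of a shift or a turn outside -1 to 1 is refused whole. A call with a gripper value outside its range is refused whole. OPENING is the gripper command: -1 is shut, 1 is fully open, values between are in proportion, set as the call begins (- or left out, the last holds). The fingers move at their own pace and stop on an object; FORCE is the grip in N (left out, the last holds). Time passes only in rows, so rows that do not move let the fingers close, or fill a call up. It gives the time, the measured TCP pose, the force, the opening and the grip force at its end, in the units of the state.
- manip.sense(): the state, without advancing time (a new reading comes with each control period).
- vision.snapshot(name): name is "side" or "top"; returns the picture (400x640x3 uint8, red, green, blue); there is no depth.
- vision.get_calibration(name): a dict with "vfov" (degrees; the focal length in pixels is half the picture's height over the tangent of half this angle, whatever the lens; pixels are square), "cx", "cy" (the principal point, pixels), "rvec" (rotation vector, rad) and "tvec" (3), from world to camera coordinates, as OpenCV has them. Camera axes: x right, y down, z forward; pixel columns grow to the right and rows downward; lengths in m; the calibration is good to about 2 mm. A picture is of the moment at which its call begins. get_calibration takes no time and is no camera call.
- manip.finish_job(): hands the job in; it is judged then, once.
The state is a dict: "clock": time; "joint_positions": joint angles; "qd": joint speeds; "effort": joint torques, N m; "tool_pos": TCP position; "tcp_rot": TCP orientation; "force": force on the tool from outside, world axes, zero at the start; "ft_torque": the same for the moment, N m; "width": opening from 0.0 (shut) to 1.0 (fully open); "grip_force": force on a finger pad.
Only numpy, scipy, OpenCV 4.12 (cv2) and the standard library are available. Lean on these libraries where they do the work, as an engineer would, in place of code of your own. Each camera call takes 0.05 s, during which the arm holds its last target. There are 200 camera calls.

## Working session

There is one attempt and no reset: what is moved stays moved. The work goes in short steps, Python scripts to look and compute and a shell command to move; the robot and the scene stay as the last step left them, time stands still between calls to the robot, and variables do not carry over. Pictures are saved under pics/ and viewed, at most 10 in all, crops included, and the job is handed in when it is done.

```bash
mkdir -p pics
python3 - <<'E'
from workcell import manip, vision
import cv2
for n in("top","side"):
    cv2.imwrite(f"pics/{n}0.png",vision.snapshot(n)[:,:,::-1]); print(n,vision.get_calibration(n))
print(manip.sense())
E
```

```text
top {'vfov': 53.73643669522507, 'cx': 318.14097961942, 'cy': 193.6528922377687, 'rvec': array([ 2.19376169, -2.13015476,  0.09816226]), 'tvec': array([-0.00657528,  0.54658316,  0.8207304 ])}
side {'vfov': 45.22458905238361, 'cx': 320.5139884656005, 'cy': 206.51525339991147, 'rvec': array([ 0.35644523, -2.72153629,  1.29339418]), 'tvec': array([0.51915132, 0.19299045, 0.9008028 ])}
{'clock': 0.1, 'joint_positions': array([ 1.14602378e+00,  2.87113404e-01,  1.57803095e+00,  2.94628660e-05,
        1.27861501e+00, -1.49986480e-01]), 'qd': array([ 0.0002672 , -0.00280907, -0.00422783, -0.00030741,  0.00304892,
       -0.0001338 ]), 'effort': array([ 8.16203155e-04, -4.07298768e+01, -2.93698239e+01, -1.67949206e-04,
        3.49387999e-03,  1.53215296e-05]), 'tool_pos': array([0.18287821, 0.64917262, 0.24706106]), 'tcp_rot': array([-3.13945448e+00, -3.51639222e-04,  2.86679769e+00]), 'force': array([-0.38990054, -0.23118295,  0.82932206]), 'ft_torque': array([ 0.02239685, -0.01425304,  0.01473312]), 'grip_force': 0.0, 'width': 1.0002301935514382}
```

View pics/top0.png

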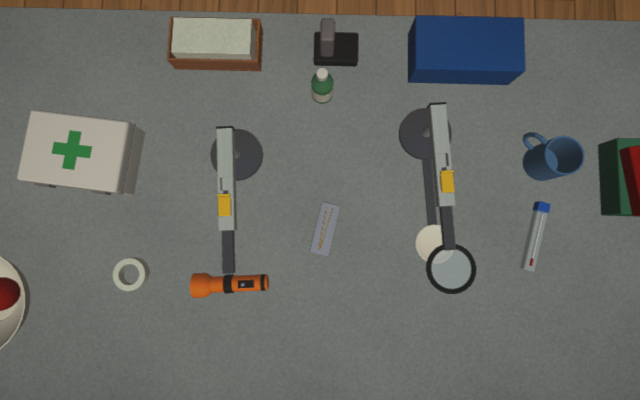

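View pics/side0.png

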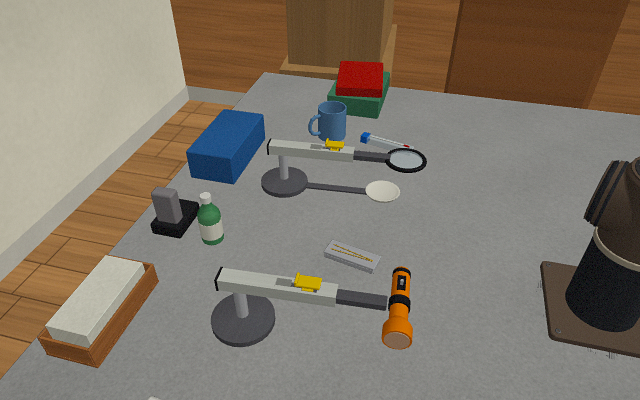

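The top view shows the magnifier's yellow button at about (447,181), with its lens at (451,268) and column at (425,133). The flashlight's button is at (224,205). In the side view the magnifier's button is at about (335,145).

```bash
cat > h.py <<'E'
import numpy as np, cv2
from workcell import manip, vision
from scipy.spatial.transform import Rotation as Ro
def cam(n):
    c=vision.get_calibration(n); f=200/np.tan(np.radians(c["vfov"]/2))
    K=np.array([[f,0,c["cx"]],[0,f,c["cy"]],[0,0,1]]); R=cv2.Rodrigues(c["rvec"])[0]
    return K,R,c["tvec"]
def cast(n,p,z):
    K,R,t=cam(n); p=np.atleast_2d(p).astype(float)
    d=(R.T@np.linalg.inv(K)@np.c_[p,np.ones(len(p))].T).T; o=-R.T@t
    return o+d*((z-o[2])/d[:,2])[:,None]
def proj(n,P):
    K,R,t=cam(n); q=K@(R@np.asarray(P).T+t); return q[:2]/q[2]
def yellow(img,box):
    h=cv2.cvtColor(img,cv2.COLOR_RGB2HSV); m=cv2.inRange(h,(18,150,90),(35,255,255))
    x0,y0,x1,y1=box; k=np.zeros_like(m); k[y0:y1,x0:x1]=m[y0:y1,x0:x1]; return k
E
python3 - <<'E'
from h import *
im=cv2.imread("pics/top0.png")[:,:,::-1].copy()
m=yellow(im,(425,155,470,210)); ys,xs=np.nonzero(m)
r=cv2.minAreaRect(np.c_[xs,ys].astype(np.float32)); print(r)
B=cast("top",cv2.boxPoints(r),.129); print(B.round(4)); print("centre",cast("top",r[0],.131))
# tube top: bright grey
h=cv2.cvtColor(im,cv2.COLOR_RGB2HSV); g=cv2.inRange(h,(0,0,140),(180,40,255)); 
k=np.zeros_like(g);k[98:210,425:460]=g[98:210,425:460]
c=max(cv2.findContours(k,0,1)[0],key=cv2.contourArea); rt=cv2.minAreaRect(c);print(rt)
print(cast("top",cv2.boxPoints(rt),.117).round(4))
s=cv2.imread("pics/side0.png")[:,:,::-1].copy()
m=yellow(s,(315,130,355,160)); y2,x2=np.nonzero(m); print("side centroid",x2.mean(),y2.mean(),cast("side",[x2.mean(),y2.mean()],.131), x2.min(),x2.max(),y2.min(),y2.max())
st=manip.sense(); print(Ro.from_euler("xyz",st["tcp_rot"]).as_matrix().round(3))
cv2.imwrite("pics/crop.png",np.hstack([cv2.resize(im[95:215,405:485],(400,600),interpolation=2),cv2.resize(s[120:180,315:355],(400,600),interpolation=2)])[:,:,::-1])
E
```

```text
((447.0, 181.0), (22.0, 12.0), 90.0)
[[ 0.588  -0.2239  0.129 ]
 [ 0.5886 -0.2466  0.129 ]
 [ 0.5466 -0.2464  0.129 ]
 [ 0.5459 -0.2238  0.129 ]]
centre [[ 0.56692523 -0.2345265   0.131     ]]
((442.4815368652344, 154.6761474609375), (100.8668441772461, 14.541868209838867), 84.68545532226562)
[[ 0.7185 -0.2073  0.117 ]
 [ 0.7219 -0.2356  0.117 ]
 [ 0.5246 -0.2528  0.117 ]
 [ 0.5212 -0.2252  0.117 ]]
side centroid 333.7935483870968 144.5225806451613 [[ 0.56692988 -0.23022003  0.131     ]] 325 343 138 150
[[-0.962  0.271 -0.001]
 [ 0.271  0.962 -0.002]
 [ 0.    -0.002 -1.   ]]
```

View pics/crop.png

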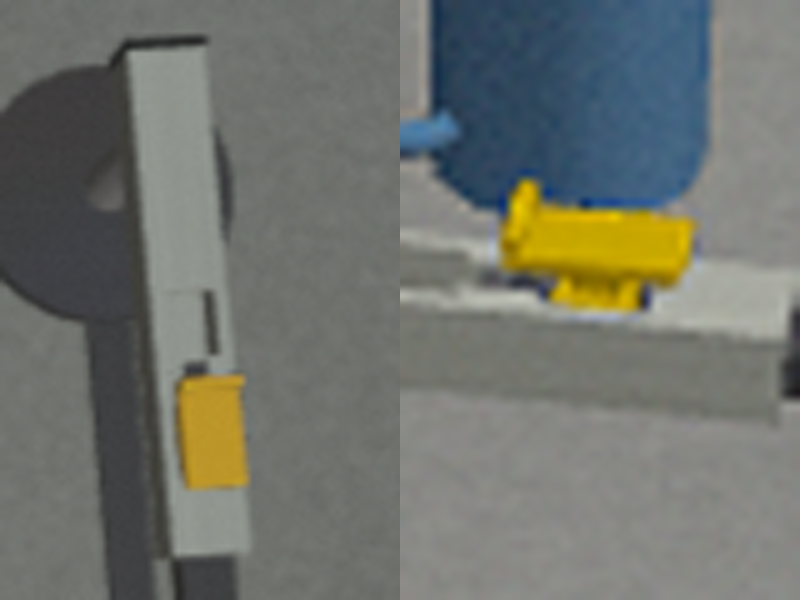

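The ridge is at the column end (up in the top view). The button centre is about (0.567, -0.2345), and the tube runs 5.1° from world +x. I'll shut the gripper and travel there in two legs, keeping outside the minimum reach.

```bash
python3 -m inch '[[[-0.76,-0.65,0,0,0,0],[-0.76,-0.65,0,0,0,0],[-0.76,-0.65,0,0,0,0],[-0.76,-0.65,0,0,0,0],[-0.76,-0.65,0,0,0,0],[-0.76,-0.65,0,0,0,0],[-0.76,-0.65,0,0,0,0],[-0.76,-0.65,0,0,0,0]]]' -1 60
```

```text
clock: 1.1
tool_pos: [0.4501, 0.2486, 0.248]
tcp_rot: [-3.142, -0.0, 2.867]
force: [0.4, 1.2, 0.1]
width: 0.0
grip_force: 0.0
```

```bash
python3 -m inch '[[[-0.5,-0.88,0,0,0,0],[-0.5,-0.88,0,0,0,0],[-0.5,-0.88,0,0,0,0],[-0.5,-0.88,0,0,0,0],[-0.5,-0.88,0,0,0,0],[-0.5,-0.88,0,0,0,0],[-0.5,-0.88,0,0,0,0],[-0.5,-0.88,0,0,0,0]]]' && python3 -m inch '[[[0,0,0,0,0,-0.91],[0,0,0,0,0,-0.91],[0,0,0,0,0,-0.91],[0,0,0,0,0,-0.90],[0,0,0.4,0,0,0],[0,0,0.4,0,0,0],[0,0,0.4,0,0,0],[0,0,0,0,0,0]]]'
python3 - <<'E'
from h import *
st=manip.sense(); print(st["joint_positions"]); R=Ro.from_euler("xyz",st["tcp_rot"]).as_matrix(); print(R.round(4)); print("tool-frame gap to button",R.T@(np.array([.567,-.2345,.131])-st["tool_pos"]))
a=vision.snapshot("top"); b=vision.snapshot("side")
cv2.imwrite("pics/c2.png",np.hstack([cv2.resize(a[95:215,405:485],(400,600),interpolation=2),cv2.resize(b[100:190,300:360],(400,600),interpolation=2)])[:,:,::-1])
E
```

```text
clock: 2.1
tool_pos: [0.5659, -0.2232, 0.2478]
tcp_rot: [3.141, -0.001, 2.866]
force: [0.1, -0.3, 0.4]
width: 0.001
grip_force: 0.0
clock: 3.1
tool_pos: [0.5643, -0.2203, 0.1732]
tcp_rot: [3.138, -0.005, -3.053]
force: [-0.9, 0.6, 0.5]
width: -0.005
grip_force: 0.0
[-5.39571636e-01  2.10228370e-01  1.81144478e+00 -4.47377508e-05
  1.12623654e+00 -2.19854329e+00]
[[-0.9961 -0.0881 -0.0054]
 [-0.0881  0.9961  0.0032]
 [ 0.0051  0.0037 -1.    ]]
tool-frame gap to button [-0.00168965 -0.01452893  0.04217894]
```

View pics/c2.png

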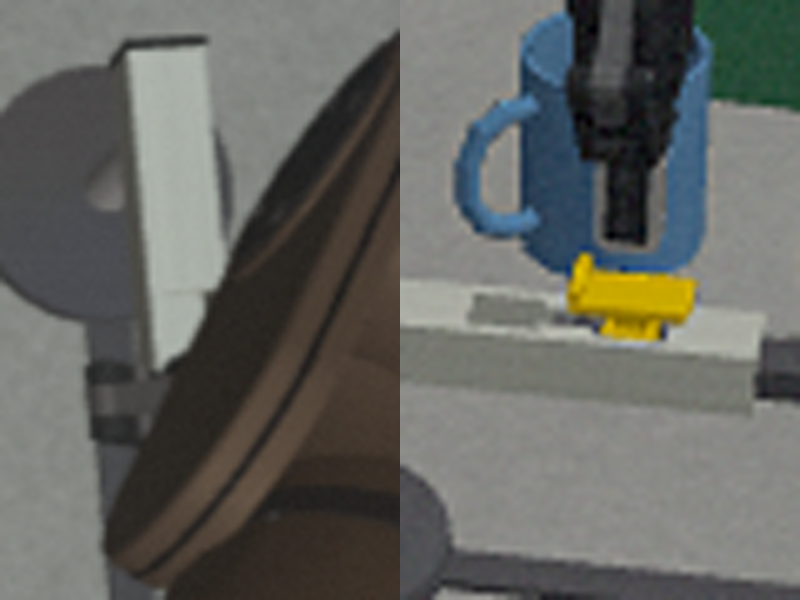

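The shut fingertips hang over the button about 25 mm up, still about 14 mm to the +y side of it (side view: fingertip at crop (625,240), cap at (635,290)). I'll shift sideways, then come down to just above the cap.

```bash
python3 -m inch '[[[-0.05,-0.23,0,0,0,0],[0,0,0,0,0,0],[0,0,0.15,0,0,0],[0,0,0.1,0,0,0],[0,0,0.08,0,0,0],[0,0,0,0,0,0],[0,0,0,0,0,0],[0,0,0,0,0,0]]]'
python3 - <<'E'
from h import *
st=manip.sense(); R=Ro.from_euler("xyz",st["tcp_rot"]).as_matrix(); print("gap",R.T@(np.array([.567,-.2345,.131])-st["tool_pos"]),st["force"])
b=vision.snapshot("side")
cv2.imwrite("pics/c3.png",cv2.resize(b[100:190,280:370],(600,600),interpolation=2)[:,:,::-1])
E
```

```text
clock: 4.2
tool_pos: [0.5704, -0.2349, 0.1569]
tcp_rot: [-3.141, 0.001, -3.053]
force: [-0.9, 0.5, -0.4]
width: -0.0
grip_force: 0.0
gap [0.00333918 0.00066434 0.02589075] [-0.93266829  0.54971114 -0.37049752]
```

View pics/c3.png

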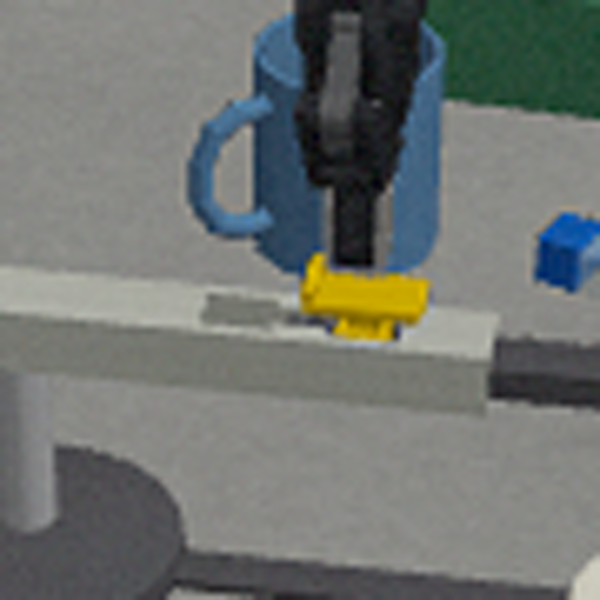

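The tip is centred across the cap and about 9 mm above it. Its column-side edge (x≈322) is very close to the ridge (x≈325), so I'll back off 2.5 mm and go down to contact.

```bash
python3 -m inch '[[[0.04,0,0,0,0,0],[0,0,0.04,0,0,0],[0,0,0.04,0,0,0],[0,0,0.03,0,0,0],[0,0,0.03,0,0,0],[0,0,0,0,0,0],[0,0,0,0,0,0],[0,0,0,0,0,0]]]';  python3 -m inch '[[[0,0,0.02,0,0,0],[0,0,0.02,0,0,0],[0,0,0.01,0,0,0],[0,0,0,0,0,0],[0,0,0,0,0,0],[0,0,0,0,0,0],[0,0,0,0,0,0],[0,0,0,0,0,0]]]'
```

```text
clock: 5.25
tool_pos: [0.5678, -0.235, 0.1481]
tcp_rot: [-3.142, 0.0, -3.053]
force: [-0.3, -0.3, 0.8]
width: -0.0
grip_force: 0.0
clock: 6.25
tool_pos: [0.5678, -0.235, 0.1452]
tcp_rot: [-3.141, 0.0, -3.053]
force: [-0.2, 0.5, 3.9]
width: 0.0
grip_force: 1.5
```

```bash
python3 -m inch '[[[0,0,0.02,0,0,0],[0,0,0.02,0,0,0],[0,0,0.01,0,0,0],[0,0,0,0,0,0],[0,0,0,0,0,0],[0,0,0,0,0,0],[0,0,0,0,0,0],[0,0,0,0,0,0]]]'
```

```text
clock: 7.25
tool_pos: [0.5678, -0.235, 0.1422]
tcp_rot: [-3.141, 0.0, -3.053]
force: [-0.6, 0.7, 3.9]
width: -0.002
grip_force: 2.1
```

The button is about 5.8 mm down. I'll start sliding towards the column.

```bash
python3 -m inch '[[[-0.05,0,0,0,0,0],[-0.05,0,0,0,0,0],[-0.05,0,0,0,0,0],[-0.05,0,0,0,0,0],[-0.05,0,0,0,0,0],[-0.05,0,0,0,0,0],[-0.05,0,0,0,0,0],[0,0,0,0,0,0]]]'
python3 - <<'E'
from h import *
b=vision.snapshot("side")
cv2.imwrite("pics/c4.png",cv2.resize(b[100:190,280:370],(600,600),interpolation=2)[:,:,::-1])
E
```

```text
clock: 8.25
tool_pos: [0.5892, -0.2331, 0.1423]
tcp_rot: [-3.141, 0.001, -3.053]
force: [-0.9, -0.1, 3.9]
width: 0.003
grip_force: 2.1
```

View pics/c4.png

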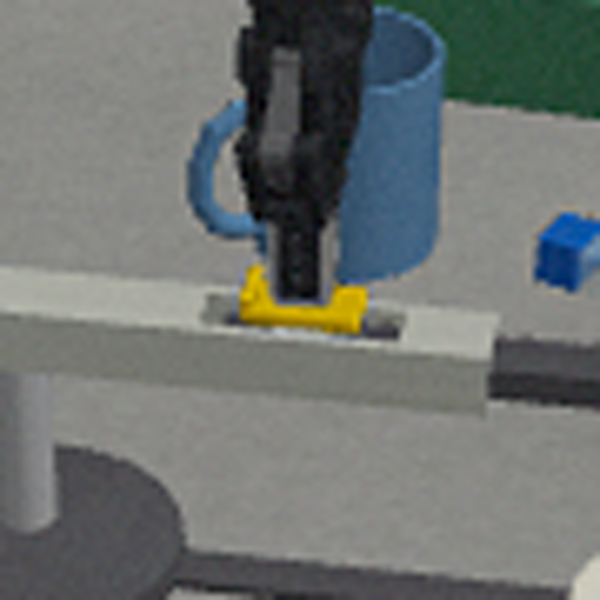

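The pressed cap moves with the finger, about 21 mm so far (its column end went from x≈302 to 240). I'll slide the rest.

```bash
python3 -m inch '[[[-0.05,0,0,0,0,0],[-0.05,0,0,0,0,0],[-0.05,0,0,0,0,0],[-0.05,0,0,0,0,0],[-0.05,0,0,0,0,0],[-0.05,0,0,0,0,0],[-0.07,0,0,0,0,0],[-0.03,0,0,0,0,0]]]'
python3 - <<'E'
from h import *
print(manip.sense()["force"])
b=vision.snapshot("side"); m=yellow(b,(290,130,355,165)); y,x=np.nonzero(m); print(x.min(),x.max(),y.min(),y.max())
cv2.imwrite("pics/c5.png",cv2.resize(b[100:190,280:370],(600,600),interpolation=2)[:,:,::-1])
E
```

```text
clock: 9.3
tool_pos: [0.6129, -0.231, 0.1422]
tcp_rot: [-3.141, 0.0, -3.053]
force: [-1.6, -0.9, 4.9]
width: 0.003
grip_force: 2.1
[-1.60777327 -0.85582532  4.90486894]
306 324 139 148
```

View pics/c5.png

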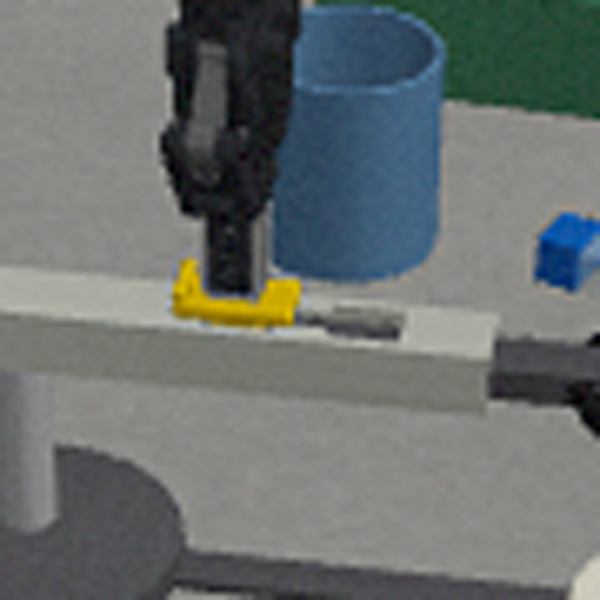

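The cap has gone in about 43 to 45 mm (column end now at x≈173). I'll nudge 2.5 mm more to feel the end stop.

```bash
python3 -m inch '[[[-0.02,0,0,0,0,0],[-0.02,0,0,0,0,0],[0,0,0,0,0,0],[0,0,0,0,0,0],[0,0,0,0,0,0],[0,0,0,0,0,0],[0,0,0,0,0,0],[0,0,0,0,0,0]]]'
```

```text
clock: 10.35
tool_pos: [0.6149, -0.2308, 0.1421]
tcp_rot: [3.142, -0.0, -3.053]
force: [-4.3, -0.9, 3.7]
width: -0.003
grip_force: 2.1
```

```bash
python3 -m inch '[[[0,0,-0.05,0,0,0],[0,0,-0.05,0,0,0],[0,0,-0.1,0,0,0],[0,0,-0.2,0,0,0],[0,0,-0.4,0,0,0],[0,0,-0.4,0,0,0],[0,0,0,0,0,0],[0,0,0,0,0,0]]]'
python3 - <<'E'
from h import *
print(manip.sense()["force"])
b=vision.snapshot("side"); m=yellow(b,(290,130,355,165)); y,x=np.nonzero(m); print(x.min(),x.max(),y.min(),y.max())
cv2.imwrite("pics/c6.png",cv2.resize(b[100:190,280:370],(600,600),interpolation=2)[:,:,::-1])
E
```

```text
clock: 11.35
tool_pos: [0.6147, -0.2305, 0.2134]
tcp_rot: [3.141, -0.001, -3.053]
force: [-0.4, -0.1, -0.6]
width: -0.001
grip_force: 0.0
[-0.38800695 -0.06235189 -0.59772115]
305 324 136 148
```

View pics/c6.png

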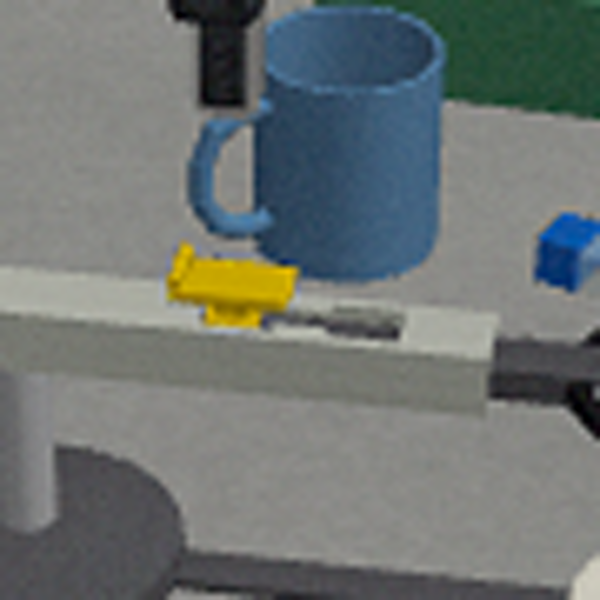

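The button has sprung back up. Its stem shows under the cap at (235,315), and the cap's column end is at x≈170, about 45 mm further in. The robot is well clear of everything, so I'm handing the job in.

```bash
python3 -c "
from workcell import manip
print(manip.finish_job())"
```

```text
the job is handed in; nothing more can be done
None
```

The magnifier's boom is slid in about 45 mm to its next hole and its button has sprung back up; the flashlight's boom was never touched, and the job is handed in (no verdict was returned).

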